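# Open the paddle-latched control box

## Robot

A 7-joint arm with a two-finger parallel gripper is mounted at the origin on a cart in front of the work surface, level with it; the furniture and walls round the work are solid. World frame = base frame: x ahead of the robot, y to its left, z up, the work surface at z = 0. Lengths are in mm, angles in degrees, forces in N, time in s.
With the tool pointing down it reaches from about 350 to 900 mm from the base axis. Payload 8.1 kg.
Tool frame: the origin (TCP) lies midway between the tips of the shut fingers; the grasp point (between the pads) lies 19 mm behind it (hold_point_z is the z of the grasp point in the tool frame, in mm); z points along the fingers, y is the line along which they close (so a half turn about z gives the same grasp; the last joint's range is limited). The gripper opens to 92 mm and grips with 3 to 60 N. Pads are 19 mm wide; open, the fingers measure 130 mm over their backs; the gripper's body (75 mm by 190 mm) begins 47 mm behind the grasp point.
Start: joints at [65.111, 24.895, 1.432, 90.138, -0.665, 64.973, -4.303], TCP at [203.568, -590.933, 226.742] pointing down, gripper open.
Joint ranges: [-149.89, 149.89], [-25.12, 119.58], [-72.63, 75.52], [4.76, 147.25], [-75.54, 255.54], [6.69, 114.76], [-157.13, 157.13]. Speed limits (degrees/s): [127.2, 127.2, 172.46, 172.46, 180, 180, 180].

## Interface

Orientations are given as a 3x3 rotation matrix whose columns are the frame's x, y, z axes.
In Python, from cell import get_state, capture, hand_in, hold_point_z gives the robot as it stands. The module is installed in compiled form; this text tells all that it offers.
- The arm moves only by the shell command python3 -m inch 'ROWS' [OPENING] [FORCE]. ROWS is JSON, one flat list of numbers, 6 for each row, row after row: the shift along the tool's x, y, z in mm, then the turn, a rotation vector about the tool's x, y, z in rad. A call has 1 to 12 rows; each row is the pose to reach, as a shift and turn from the pose commanded when the call began, along the tool's axes at that moment; what a row does not reach only later rows make up. A row lasts 1/10 s, in which the tool goes at most 50 mm and 8.59 degrees, less where a joint would pass 70% of its speed; a pose out of reach is approached as far as the arm can. A call with a gripper value outside its range is refused whole. OPENING is the finger opening in mm, from 0 to 91.8, set as the call begins (- or left out, the last holds). The fingers move at their own pace and stop on an object; FORCE is the grip in N (left out, the last holds). Time passes only in rows, so rows that repeat a pose let the fingers close. It gives the time, the measured TCP pose, the force, the opening and the grip force at its end, in the units of the state.
- get_state(): the state, without advancing time (a new reading comes with each control period).
- capture(name): name is "scene" or "top" or "wrist"; returns a dict with "frame" (400x640x3 uint8, blue, green, red), "K" (3x3 intrinsics, pixels), "R" (3x3) and "t" (3): a world point X has camera coordinates R X + t. Camera axes: x right, y down, z forward; pixel columns grow to the right and rows downward; lengths in mm; the calibration is good to about 2 mm. A picture is of the moment at which its call begins. There is no depth.
- hand_in(): hands the job in; it is judged then, once.
The state is a dict: "time_s": time; "q": joint angles; "joint_vel": joint speeds; "joint_efforts": joint torques, N m; "tool_pos": TCP position; "orientation": TCP orientation; "force": force on the tool from outside, world axes, zero at the start; "moment": the same for the moment, N m; "grip_width": finger opening in mm; "grasp_force": force on a finger pad.
Only numpy, scipy, OpenCV 4.12 (cv2) and the standard library are available. Lean on these libraries where they do the work, as an engineer would, in place of code of your own. Each camera call takes 0.05 s, during which the arm holds its last target. There are 200 camera calls.

## Task

Open the small grey steel control box on the bench for inspection: lift its paddle latch only until you feel the hidden pawl come against its rubber stop, keep it lifted while you draw the door off the catch, swing the door wide open (about 70 degrees or more) without flinging it, then let go and leave it standing open. Work by feel and gently, with no more than about 6 N beyond the paddle's spring, so that the pawl is neither wrenched against the catch nor forced into the stop, and do not disturb the glue bottle, the turned wooden finial or the sanding block.

Things in the scene. Friction and masses are not known exactly. Their poses are not given: they have to be found in the camera images.
- enclosure: Fixed grey painted steel control box, 90 mm deep (x), 180 mm wide (y), 204 mm high, standing on the bench. Origin at the centre of its underside on the bench; its own -x axis points out of the front (towards the robot), +y to its left seen from the robot, z up. Hidden inside: the pawl's catch and rubber stop, which must not bear over 15 N (6 to 10 N of lift at the grip beyond the spring).
- door: The box's grey front door, 178 mm wide, 192 mm high, 10 mm thick, 9 to 201 mm above the bench. Hinged along its left (+y) edge on a vertical axis. Origin on the hinge axis at bench height; closed, its axes are parallel to the box's and the leaf runs from y = -1 to -179 mm, its outer face at x = -6 mm.
- door_hinge (a point): Point on the door's vertical hinge axis, 172 mm above the bench (the height of the paddle's pivot).
- door_swing (a joint): Door angle in rad: 0 closed, grows as the door swings out to -x (clockwise seen from above) to at most 1.8. The hinge is a friction hinge (about 0.15 Nm plus damping): the door stays where it is left. While the pawl is engaged it moves only about 2 mm at the paddle.
- paddle: Dark steel paddle latch handle on the door near its free edge: a plate 36 mm wide (along the door's y), 10 mm thick, reaching 68 mm from its pivot, at rest sloping down and outward 0.35 rad below level. Its side edges can be pinched from above (nothing beside it). Origin on the pivot; axes parallel to the door's when at rest. One piece with the hidden pawl.
- paddle_pivot (a point): Pivot axis of the paddle (level, parallel to the door's y), 10 mm in front of the door's hinge plane (4 mm off its face), 135 mm from the hinge axis along the door, 172 mm above the bench.
- paddle_grip (a point): Point on the paddle to hold, mid-width and mid-thickness, 54 mm from the pivot along the paddle. The return spring pulls down here with about 2 N at rest, rising to 5 or 6 N; friction of a pinch that does not turn with the plate adds some 4 N. Let go, the paddle springs back down.
- paddle_lift (a joint): Paddle angle in rad: 0 at rest, grows as the outer end is lifted (0.35 is level). The pawl clears the catch at a lift that differs each time, between 0.2 and 0.75; about 0.05 to 0.08 further (3 to 4 mm at the grip) it meets a rubber stop, felt as a steady rise of 1.5 to 4 N per mm of lift (by the arm's stiffness). Catch and stop act until the door has come 25 mm forward at the paddle.
- glue_bottle: Bystander: white glue bottle, 58 mm across, 178 mm high, standing left of the box; origin at the centre of its underside.
- turned_finial: Bystander: small turned wooden finial, 38 mm across, 71 mm high, standing left and in front of the box; origin at the centre of its underside.
- sanding_block: Bystander: cork sanding block, 96 x 117 x 32 mm, lying on the bench in front of the box; origin at the centre of its underside.

How it is judged (in metres and radians):
On the way, in this order (a step that is already met when the one before it is completed fails the run):
1. the paddle is lifted at least 0.15 rad while the door is still shut (value of joint paddle_lift above 0.15 rad and value of joint door_swing below 0.04 rad), for 0.2 s.
2. the door has been drawn clear of its catch (over 0.25 rad) (value of joint door_swing above 0.25 rad), for 0.1 s.
At the end, for the whole second after the job is handed in: The door stands open at 1.05 rad (60 degrees) or more and at rest, the paddle let go and sprung back (under 0.1 rad) (value of joint door_swing above 1.05 rad and velocity of joint door_swing between -0.05 and 0.05 rad/s and value of joint paddle_lift below 0.1 rad); the robot touches nothing.
It fails at once if the hidden pawl bears with over 15 N on its catch or its stop inside the box (wrenched, or lifted too far) (contact force between paddle and enclosure above 15 N).
It fails at once if the door is flung (over 1.5 rad/s) (velocity of joint door_swing above 1.5 rad/s).
It fails at once if the glue bottle, finial or sanding block is moved more than 20 mm or tipped (distance of any of glue_bottle, turned_finial, sanding_block from where it was at the start of the episode above 0.02 m or angle between any of glue_bottle, turned_finial, sanding_block's own z axis and vertical above 0.3 rad).
It also fails if it takes over 67 s, if anything falls off the work surface, if the arm or the gripper's body presses on something with over 40 N, if the wrist force passes 120 N, or if a joint passes its speed limit or range.

## Working session

There is one attempt and no reset: what is moved stays moved. The work goes in short steps, Python scripts to look and compute and a shell command to move; the robot and the scene stay as the last step left them, time stands still between calls to the robot, and variables do not carry over. Pictures are saved under pics/ and viewed, at most 10 in all, crops included, and the job is handed in when it is done.

```bash
mkdir -p pics
python3 - <<'E'
from cell import *
import cv2,numpy as np
print(hold_point_z); s=get_state(); print(s)
for n in("scene","top"):
    c=capture(n); cv2.imwrite(f"pics/{n}0.png",c["frame"]); print(n,c["K"],c["R"],c["t"])
E
```

```text
-18.8
{'time_s': 0.0, 'q': array([65.11051873, 24.93507769,  1.43070063, 90.19126614, -0.66381603,
       64.97256339, -4.30157858]), 'joint_vel': array([-0.05522807,  0.01298258, -0.0722303 ,  0.00295224, -0.06112322,
       -0.04234178,  0.0671432 ]), 'joint_efforts': array([-3.92170041e-04, -6.67853093e+01,  9.84536223e-01, -3.14459431e+01,
       -6.05199533e-02,  4.28507896e-02,  1.35092664e-04]), 'tool_pos': array([ 203.36234854, -590.43193354,  225.94523211]), 'orientation': array([[ 9.45468943e-01,  3.25711595e-01, -6.58980687e-04],
       [ 3.25712225e-01, -9.45467863e-01,  1.43768134e-03],
       [-1.54775578e-04, -1.57392113e-03, -9.99998749e-01]]), 'force': array([-0.48451968, -0.1101689 ,  0.67596495]), 'moment': array([-0.00307993, -0.00777281, -0.00067556]), 'grasp_force': 0.0, 'grip_width': 92.15132181686312}
scene [[383.04088404   0.         320.88688694]
 [  0.         383.04088404 198.37504497]
 [  0.           0.           1.        ]] [[-0.87228715 -0.48852028  0.02151892]
 [-0.31957388  0.53620804 -0.78125122]
 [ 0.37011845 -0.68835229 -0.6238457 ]] [528.85958713 165.43196311 857.15358567]
top [[411.45079431   0.         316.16728217]
 [  0.         411.45079431 199.62545858]
 [  0.           0.           1.        ]] [[-0.14086784 -0.99002322  0.00320698]
 [-0.96772071  0.13700926 -0.21153035]
 [ 0.20898057 -0.03290129 -0.97736617]] [214.03205918 504.51173777 929.44891348]
```

View pics/scene0.png

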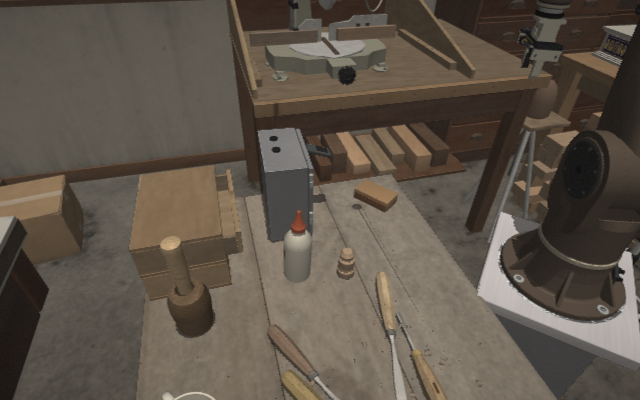

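View pics/top0.png

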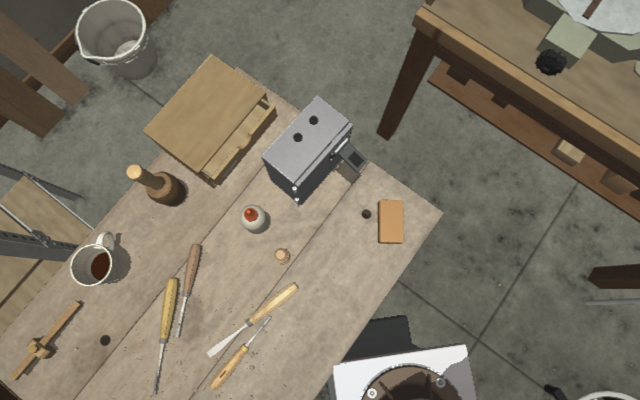

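Scene: the box is at about (285,185), the bottle at (297,255), the finial at (346,263) and the block at (375,195). Top: the box top is at about (308,145) with the paddle at (350,160), the bottle at (253,218), the finial at (282,256) and the block at (391,221). I'll zoom in on the box.

```bash
cat > h.py <<'E'
import numpy as np
def ray(c,uv):
    d=np.linalg.inv(c["K"])@np.array([uv[0],uv[1],1.]); R=np.array(c["R"]);t=np.array(c["t"])
    return -R.T@t, R.T@d
def onz(c,uv,z):
    o,d=ray(c,uv); return o+d*(z-o[2])/d[2]
def tri(c1,p1,c2,p2):
    o1,d1=ray(c1,p1);o2,d2=ray(c2,p2)
    s=np.linalg.lstsq(np.c_[d1,-d2],o2-o1,rcond=None)[0]
    a=o1+s[0]*d1;b=o2+s[1]*d2
    return (a+b)/2,np.linalg.norm(a-b)
def proj(c,X):
    p=c["K"]@(c["R"]@np.array(X)+c["t"]); return p[:2]/p[2]
E
python3 - <<'E'
import cv2
a=cv2.imread("pics/top0.png")[85:215,250:410]; b=cv2.imread("pics/scene0.png")[115:245,240:400]
a=cv2.resize(a,None,fx=5,fy=5,interpolation=cv2.INTER_CUBIC)[:600]; b=cv2.resize(b,None,fx=5,fy=5,interpolation=cv2.INTER_CUBIC)[:600]
cv2.imwrite("pics/topz.png",a);cv2.imwrite("pics/scenez.png",b)
E
```

```text
(no output)
```

View pics/topz.png

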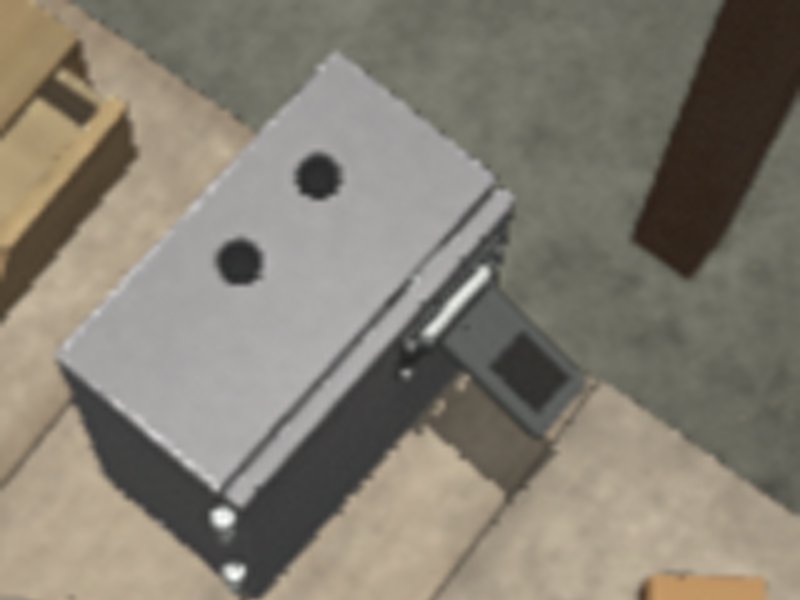

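View pics/scenez.png

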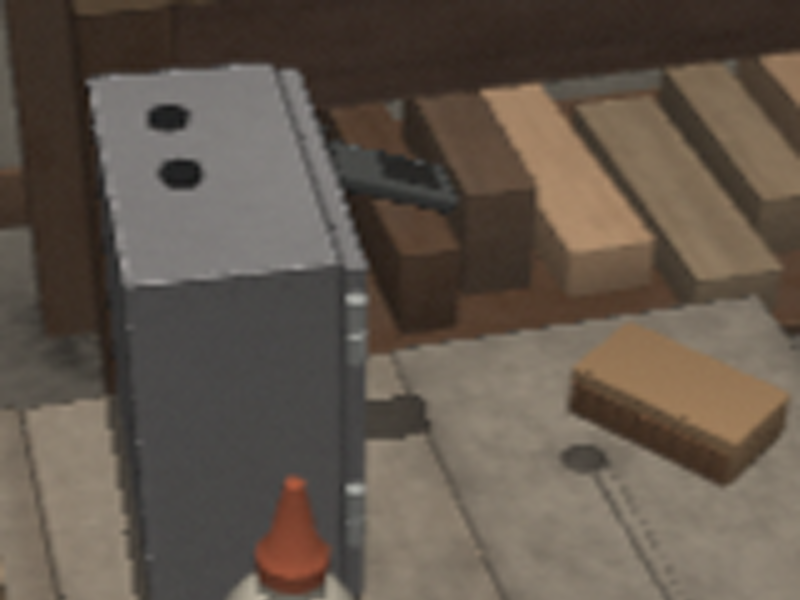

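The zooms show the box top corners clearly. In the top zoom they are at (335,52), (495,183), (222,490) and (62,355), with the paddle tip edge from (545,437) to (583,383). In the scene zoom they are at (90,80), (272,66), (338,265) and (132,287).

Run:
```python
from cell import *; from h import *
np.set_printoptions(precision=1,suppress=True)
ct=capture("top");cs=capture("scene")
T=[(335,52),(495,183),(222,490),(62,355)];S=[(90,80),(272,66),(338,265),(132,287)]
T=[np.array(p)/5+(249.6,84.6) for p in T];S=[np.array(p)/5+(239.6,114.6) for p in S]
P=[]
for a,b in zip(T,S):
    x,e=tri(ct,a,cs,b); p=onz(ct,a,204);P.append(p);print("tri",x,e,"topz",p,"scene",onz(cs,b,204))
P=np.array(P);c=P.mean(0)
print("size",[np.linalg.norm(P[i]-P[(i+1)%4]) for i in range(4)])
ax=(P[0]+P[3]-P[1]-P[2]);ay=(P[2]+P[3]-P[0]-P[1])
yaw1=np.arctan2(ax[1],ax[0]);yaw2=np.arctan2(-ay[0],ay[1]);print("c",c,"yaw",np.degrees([yaw1,yaw2]))
yaw=np.arctan2(np.sin(yaw2)*.7+np.sin(yaw1)*.3,np.cos(yaw2)*.7+np.cos(yaw1)*.3)
# door outer top edge z=201
for p in[(513,195),(238,508)]: print("door edge",onz(ct,np.array(p)/5+(249.6,84.6),201))
for p in [(545,437),(583,383)]:
    print("tip z~150",onz(ct,np.array(p)/5+(249.6,84.6),150))
R=np.array([[np.cos(yaw),-np.sin(yaw)],[np.sin(yaw),np.cos(yaw)]])
for q in [(-45,0),(-45-6-1,89)]: print(q,c[:2]+R@q)
for n,p,z in[("glue",(253,213),178),("fin",(282,256),60),("block",(391,221),32)]: 
    w=onz(ct,p,z);print(n,w, "in box", R.T@(w[:2]-c[:2]))
```

```text
tri [723.5 112.6 202.1] 1.445181942706196 topz [723.3 113.  204. ] scene [720.4 115.4 204. ]
tri [656.   54.5 201.7] 0.2516850972431079 topz [654.9  54.8 204. ] scene [653.7  58.1 204. ]
tri [539.8 185.8 201. ] 0.47897041952866093 topz [538.8 185.7 204. ] scene [537.8 189.6 204. ]
tri [605.3 243.5 201.1] 1.651564672445783 topz [605.1 243.6 204. ] scene [601.7 246.8 204. ]
size [np.float64(89.83517512163948), np.float64(174.98182831662734), np.float64(87.9663316059199), np.float64(176.18859643765086)]
c [630.5 149.3 204. ] yaw [40.8 41.9]
door edge [649.7  47.7 201. ]
door edge [531.2 180.3 201. ]
tip z~150 [557.1  43.9 150. ]
tip z~150 [579.   23.4 150. ]
(-45, 0) [596.8 119.4]
(-52, 89) [532.6 181.4]
glue [493.3 278.3 178. ] in box [-17.2 187.6]
fin [407.7 237.9  60. ] in box [-108.   214.1]
block [456.5 -31.4  32. ] in box [-250.   -19.8]
```

```bash
python3 - <<'E'
from cell import *; from h import *
import cv2
np.set_printoptions(precision=1,suppress=True)
c=capture("top");h=cv2.cvtColor(c["frame"],cv2.COLOR_BGR2HSV)
m=cv2.inRange(h,(8,110,120),(20,255,255));m[:190]=0;m[:,:360]=0;m[255:]=0;m[:,420:]=0
k=max(cv2.findContours(m,0,1)[0],key=cv2.contourArea)
q=cv2.boxPoints(cv2.minAreaRect(k));P=np.array([onz(c,p,32) for p in q]);print(P)
H=np.array([534,185]);print("min dist to hinge",min(np.linalg.norm(onz(c,p[0],32)[:2]-H) for p in k))
for p in [(425,15),(640,140),(640,190)]: print(onz(c,p,100))
E
python3 -m inch '[95,-108,0,0,0,-0.5, 190,-215,0,0,0,-1.0, 285,-322,0,0,0,-1.5, 378,-430,0,0,0,-1.8, 378,-430,0,0,0,-1.9, 378,-430,0,0,0,-2.0, 378,-430,0,0,0,-2.1, 378,-430,0,0,0,-2.23, 378,-430,0,0,0,-2.23, 378,-430,0,0,0,-2.23, 378,-430,0,0,0,-2.23, 378,-430,0,0,0,-2.23]'
```

```text
[[511.8 -11.6  32. ]
 [503.9 -67.3  32. ]
 [402.8 -48.3  32. ]
 [410.5   6.1  32. ]]
min dist to hinge 197.50840904217705
[ 952.7 -196.2  100. ]
[ 555.  -632.4  100. ]
[ 438.  -595.3  100. ]
time_s: 1.45
tool_pos: [422.1, -56.8, 227.3]
orientation: [[-0.541, 0.841, 0.002], [0.841, 0.541, 0.001], [-0.0, 0.002, -1.0]]
force: [0.3, -1.6, -0.7]
grip_width: 92.1
grasp_force: 0.0
```

```bash
python3 -c "
from cell import *
print(get_state()['q'])"
```

```text
[ 32.55069792   9.46877128 -35.79128239 113.8564776    6.41713151
  58.49405226  26.54262722]
```

```bash
python3 -m inch '[0,0,0,0,0,-0.14, 0,0,0,0,0,-0.28, 0,0,0,0,0,-0.42, 0,0,0,0,0,-0.57, 0,0,0,0,0,-0.71, 0,20,0,0,0,-0.86, 0,50,0,0,0,-1.0, 0,80,0,0,0,-1.15, 0,110,0,0,0,-1.29, 0,140,0,0,0,-1.44, 0,167,0,0,0,-1.58, 0,187,0,0,0,-1.72]'; python3 -c "
from cell import *
print(get_state()['q'])
import cv2
c=capture('wrist');cv2.imwrite('pics/w1.png',c['frame'])"
```

```text
time_s: 2.65
tool_pos: [580.5, 39.2, 226.5]
orientation: [[-0.754, -0.656, 0.0], [-0.656, 0.754, 0.001], [-0.0, 0.0, -1.0]]
force: [0.3, -0.1, -0.6]
grip_width: 91.7
grasp_force: 0.0
[ 25.16526084  29.29814151 -50.47126885  93.41556385  23.86715683
  68.70347218 100.48643855]
```

View pics/w1.png

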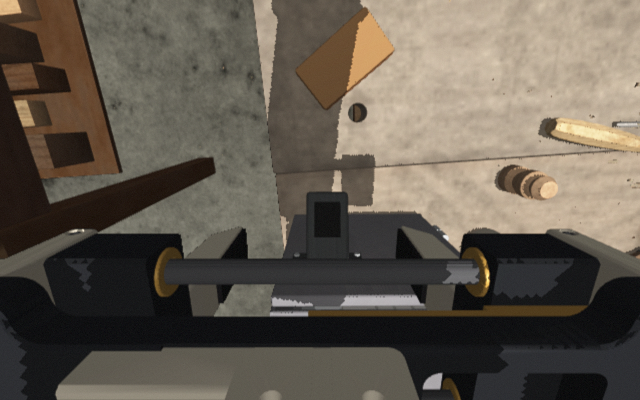

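The wrist view shows the paddle pointing straight up in the image, square to the tool. Its tip edge runs from (308,193) to (347,193) and it sits midway between the fingers (about x=322). I'll triangulate the tip.

Run:
```python
from cell import *; from h import *
np.set_printoptions(precision=1,suppress=True)
s=get_state();print(s['tool_pos'],s['orientation'])
w=capture("wrist");t=capture("top")
A=[(307.5,193),(347,193)];B=[np.array(p)/5+(249.6,84.6) for p in[(583,383),(545,437)]]
P=[]
for a,b in zip(A,B):
    x,e=tri(w,a,t,b);y=onz(w,a,153);P.append(y);print("tri",x,e,"wrist z153",y)
print("width",np.linalg.norm(P[0]-P[1]),"yaw",np.degrees(np.arctan2(-(P[1]-P[0])[0],(P[1]-P[0])[1])),"mid",(P[0]+P[1])/2)
```

```text
[582.3  40.7 226.4] [[-0.7 -0.7  0. ]
 [-0.7  0.7  0. ]
 [-0.   0.  -1. ]]
tri [578.9  24.3 154.3] 2.337180125125457 wrist z153 [580.4  24.7 153. ]
tri [554.8  46.5 164.5] 3.395455705592625 wrist z153 [558.  50. 153.]
width 33.820007791154104 yaw 41.55899678196632 mid [569.2  37.4 153. ]
```

```bash
python3 -m inch '[0,5,0,0,0,0, 0,5,20,0,0,0, 0,5,40,0,0,0, 0,5,60,0,0,0, 0,5,75,0,0,0, 0,5,85,0,0,0, 0,5,91,0,0,0, 0,5,91,0,0,0, 0,5,91,0,0,0, 0,5,91,0,0,0]'
python3 - <<'E'
from cell import *; import cv2
c=capture('wrist');cv2.imwrite('pics/w2.png',c['frame'][120:340,130:530])
c=capture('scene');cv2.imwrite('pics/s2.png',cv2.resize(c['frame'][100:260,220:420],None,fx=3,fy=3))
E
```

```text
time_s: 3.8
tool_pos: [576.5, 42.2, 136.5]
orientation: [[-0.758, -0.652, 0.001], [-0.652, 0.758, 0.0], [-0.001, -0.001, -1.0]]
force: [-0.8, -0.5, -0.6]
grip_width: 91.8
grasp_force: 0.0
```

View pics/w2.png

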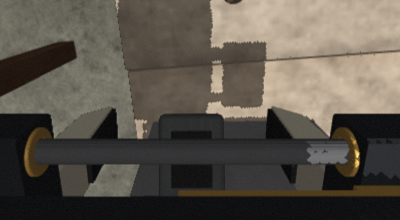

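View pics/s2.png

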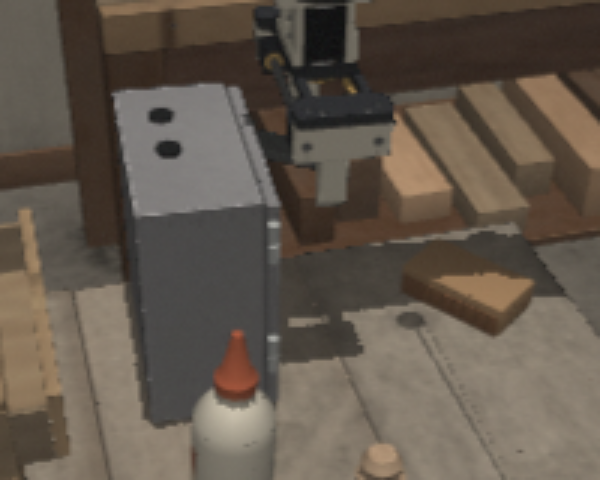

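The wrist crop shows the paddle spanning x=160–223, centred between the fingers (inner edges about 115 and 268). The scene view shows the fingers beside the paddle with the gripper body clear of the door. I'll shift 3 mm inward and close gently.

```bash
python3 -m inch '[-3,0,0,0,0,-0.017, -3,0,0,0,0,-0.017, -3,0,0,0,0,-0.017]'; python3 -m inch '[0,0,0,0,0,0, 0,0,0,0,0,0, 0,0,0,0,0,0, 0,0,0,0,0,0, 0,0,0,0,0,0, 0,0,0,0,0,0, 0,0,0,0,0,0, 0,0,0,0,0,0, 0,0,0,0,0,0, 0,0,0,0,0,0]' 25 18;python3 -c "
from cell import *
print(get_state())"
```

```text
time_s: 4.2
tool_pos: [578.4, 44.1, 135.7]
orientation: [[-0.747, -0.665, 0.0], [-0.665, 0.747, 0.0], [-0.0, 0.0, -1.0]]
force: [0.5, 0.2, -0.0]
grip_width: 91.7
grasp_force: 0.0
time_s: 5.2
tool_pos: [578.4, 43.6, 135.7]
orientation: [[-0.747, -0.664, 0.0], [-0.664, 0.747, -0.0], [0.0, -0.0, -1.0]]
force: [0.1, -0.8, -0.5]
grip_width: 35.7
grasp_force: 18.0
{'time_s': 5.2, 'q': array([ 22.70951382,  34.1537188 , -47.67200756,  99.97098182,
        29.00097288,  58.96530469,  96.1479768 ]), 'joint_vel': array([ 0.07243385,  0.02027549, -0.02736743,  0.07005152,  0.01136616,
        0.0033625 , -0.07276568]), 'joint_efforts': array([-8.93104691e-01, -6.37825584e+01, -1.44999003e+01, -2.56121975e+01,
       -5.09882849e-01,  7.52590410e-02, -2.00466468e-02]), 'tool_pos': array([578.41953695,  43.62545303, 135.71598012]), 'orientation': array([[-7.47291610e-01, -6.64496215e-01,  1.73810209e-04],
       [-6.64496228e-01,  7.47291528e-01, -3.68687882e-04],
       [ 1.15104805e-04, -3.91013589e-04, -9.99999917e-01]]), 'force': array([ 0.14129181, -0.75600841, -0.49504478]), 'moment': array([-0.19604571, -0.31055731,  0.01473228]), 'grasp_force': 17.982812225818634, 'grip_width': 35.68518041489262}
```

```bash
python3 -m inch '[0.5,0,-1.3,0,0,0, 0.9,0,-2.6,0,0,0, 1.3,0,-3.9,0,0,0, 1.6,0,-5.2,0,0,0, 1.9,0,-6.5,0,0,0, 2.2,0,-7.8,0,0,0, 2.2,0,-7.8,0,0,0, 2.2,0,-7.8,0,0,0]'
```

```text
time_s: 6.0
tool_pos: [576.5, 42.2, 143.5]
orientation: [[-0.747, -0.665, -0.0], [-0.665, 0.747, -0.0], [0.001, -0.0, -1.0]]
force: [1.0, -2.9, -5.1]
grip_width: 35.7
grasp_force: 18.0
```

```bash
python3 -m inch '[0.1,0,-0.6,0,0,0, 0.3,0,-1.3,0,0,0, 0.5,0,-2.6,0,0,0, 0.5,0,-2.6,0,0,0, 0.5,0,-2.6,0,0,0]'
```

```text
time_s: 6.5
tool_pos: [576.2, 42.0, 146.2]
orientation: [[-0.747, -0.665, -0.0], [-0.665, 0.747, -0.0], [0.0, -0.0, -1.0]]
force: [0.3, -4.8, -7.1]
grip_width: 35.7
grasp_force: 18.0
```

```bash
python3 -m inch '[0.5,-0.3,-0.6,0,0,0, 1,-0.7,-1.3,0,0,0, 1,-0.7,-2,0,0,0, 1,-0.7,-2,0,0,0, 1,-0.7,-2,0,0,0]'
```

```text
time_s: 7.0
tool_pos: [576.1, 41.7, 148.3]
orientation: [[-0.747, -0.665, 0.0], [-0.665, 0.747, 0.001], [-0.001, 0.0, -1.0]]
force: [0.7, 1.3, -5.5]
grip_width: 35.5
grasp_force: 18.0
```

```bash
python3 -m inch '[0.1,0,-0.6,0,0,0, 0.2,0,-1.3,0,0,0, 0.2,0,-2,0,0,0, 0.2,0,-2,0,0,0, 0.2,0,-2,0,0,0]'
```

```text
time_s: 7.5
tool_pos: [575.7, 41.4, 150.2]
orientation: [[-0.747, -0.665, -0.0], [-0.665, 0.747, 0.001], [-0.0, 0.0, -1.0]]
force: [1.0, 5.0, -5.1]
grip_width: 35.8
grasp_force: 18.0
```

```bash
python3 -m inch '[-0.4,0.3,-0.6,0,0,0, -0.6,0.3,-1.3,0,0,0, -0.6,0.3,-2,0,0,0, -0.6,0.3,-2,0,0,0, -0.6,0.3,-2,0,0,0]'
```

```text
time_s: 8.0
tool_pos: [575.8, 41.4, 152.0]
orientation: [[-0.747, -0.665, -0.0], [-0.665, 0.747, -0.0], [0.001, 0.0, -1.0]]
force: [-1.8, 3.0, -6.2]
grip_width: 35.6
grasp_force: 18.0
```

```bash
python3 -m inch '[0,0,-0.6,0,0,0, 0,0,-1.3,0,0,0, 0,0,-2,0,0,0, 0,0,-2,0,0,0, 0,0,-2,0,0,0]'
```

```text
time_s: 8.5
tool_pos: [576.1, 41.4, 154.2]
orientation: [[-0.747, -0.665, 0.0], [-0.665, 0.747, -0.0], [0.0, -0.0, -1.0]]
force: [-1.2, 2.1, -6.7]
grip_width: 35.5
grasp_force: 18.0
```

```bash
python3 -m inch '[0,0.2,-0.6,0,0,0, 0,0.2,-1.3,0,0,0, 0,0.2,-2,0,0,0, 0,0.2,-2,0,0,0, 0,0.2,-2,0,0,0]'
```

```text
time_s: 9.0
tool_pos: [576.1, 41.4, 156.2]
orientation: [[-0.747, -0.665, 0.0], [-0.665, 0.747, -0.0], [0.0, -0.0, -1.0]]
force: [0.1, 0.6, -6.3]
grip_width: 35.7
grasp_force: 18.0
```

```bash
python3 -m inch '[0,0.2,-0.6,0,0,0, -0.1,0.2,-1.3,0,0,0, -0.1,0.2,-2,0,0,0, -0.1,0.2,-2,0,0,0, -0.1,0.2,-2,0,0,0]'
```

```text
time_s: 9.5
tool_pos: [576.1, 41.5, 158.2]
orientation: [[-0.747, -0.664, 0.0], [-0.664, 0.747, -0.0], [0.0, -0.001, -1.0]]
force: [0.5, -0.4, -6.1]
grip_width: 36.0
grasp_force: 18.0
```

```bash
python3 -m inch '[0,0,-0.6,0,0,0, -0.1,0,-1.3,0,0,0, -0.2,0,-2,0,0,0, -0.2,0,-2,0,0,0, -0.2,0,-2,0,0,0]'
```

```text
time_s: 10.0
tool_pos: [576.1, 41.6, 160.1]
orientation: [[-0.747, -0.665, 0.0], [-0.665, 0.747, -0.0], [0.0, -0.0, -1.0]]
force: [1.4, -2.7, -7.1]
grip_width: 35.8
grasp_force: 18.0
```

```bash
python3 -m inch '[0,0,-0.6,0,0,0, -0.2,0,-1.3,0,0,0, -0.3,0,-2,0,0,0, -0.3,0,-2,0,0,0, -0.3,0,-2,0,0,0]'
```

```text
time_s: 10.5
tool_pos: [576.3, 41.8, 162.1]
orientation: [[-0.747, -0.664, -0.0], [-0.664, 0.747, -0.0], [0.0, -0.0, -1.0]]
force: [1.0, -3.7, -6.2]
grip_width: 35.4
grasp_force: 18.0
```

```bash
python3 -m inch '[0.1,-0.3,-0.6,0,0,0, 0,-0.5,-1.3,0,0,0, 0,-0.5,-2,0,0,0, 0,-0.5,-2,0,0,0, 0,-0.5,-2,0,0,0]'
```

```text
time_s: 11.0
tool_pos: [576.5, 42.0, 164.2]
orientation: [[-0.747, -0.665, -0.0], [-0.665, 0.747, 0.0], [0.0, 0.0, -1.0]]
force: [0.9, -1.6, -7.6]
grip_width: 35.5
grasp_force: 18.0
```

```bash
python3 -m inch '[0,0,-0.6,0,0,0, -0.2,0,-1.3,0,0,0, -0.4,0,-2,0,0,0, -0.4,0,-2,0,0,0, -0.4,0,-2,0,0,0]'
```

```text
time_s: 11.5
tool_pos: [576.8, 42.2, 166.1]
orientation: [[-0.747, -0.665, -0.0], [-0.665, 0.747, 0.0], [0.0, 0.0, -1.0]]
force: [0.7, -1.9, -7.6]
grip_width: 35.5
grasp_force: 18.0
```

```bash
python3 -m inch '[0,0,-0.6,0,0,0, -0.2,0,-1.3,0,0,0, -0.4,0,-2,0,0,0, -0.4,0,-2,0,0,0, -0.4,0,-2,0,0,0]'
```

```text
time_s: 12.0
tool_pos: [577.2, 42.4, 168.0]
orientation: [[-0.747, -0.665, -0.0], [-0.665, 0.747, 0.0], [0.0, 0.0, -1.0]]
force: [1.5, -1.5, -10.2]
grip_width: 35.7
grasp_force: 18.0
```

```bash
python3 -m inch '[-0.1,0,-0.5,0,0,0, -0.2,0,-1,0,0,0, -0.4,0,-1.5,0,0,0, -0.4,0,-1.5,0,0,0, -0.4,0,-1.5,0,0,0]'
```

```text
time_s: 12.5
tool_pos: [577.3, 42.6, 169.5]
orientation: [[-0.747, -0.665, -0.0], [-0.665, 0.747, -0.0], [0.0, 0.0, -1.0]]
force: [0.5, -1.0, -13.4]
grip_width: 35.7
grasp_force: 18.0
```

The force rises steadily by about 2 N/mm from z≈167, so this is the stop. I'll back off slightly and start drawing the door.

```bash
python3 -m inch '[0.1,0,0.5,0,0,0, 0.3,0,1.2,0,0,0, 0.3,0,1.2,0,0,0]'; python3 -m inch '[0.7,0.3,0,0,0,0.005, 1.3,0.6,0,0,0,0.01, 2,1,0,0,0,0.015, 2.7,1.3,0,0,0,0.02, 3.3,1.6,0,0,0,0.025, 3.3,1.6,0,0,0,0.025]'
```

```text
time_s: 12.8
tool_pos: [577.3, 42.5, 168.8]
orientation: [[-0.747, -0.665, 0.0], [-0.665, 0.747, -0.0], [-0.0, -0.0, -1.0]]
force: [-1.3, -0.8, -7.4]
grip_width: 35.6
grasp_force: 18.0
time_s: 13.4
tool_pos: [573.9, 41.5, 168.6]
orientation: [[-0.764, -0.646, 0.0], [-0.646, 0.764, 0.0], [-0.0, -0.0, -1.0]]
force: [2.5, 0.7, -7.6]
grip_width: 35.7
grasp_force: 18.0
```

```bash
python3 -m inch '[2.7,1.3,0,0,0,0.02, 5.4,2.6,0,0,0,0.04, 8,4,0,0,0,0.06, 8,4,0,0,0,0.06]' && python3 -m inch '[2.7,1.3,0,0,0,0.02, 5.4,2.6,0,0,0,0.04, 8,4,0,0,0,0.06, 10.6,5.4,0,0,0,0.08, 13.2,6.9,0,0,0,0.1, 15.7,8.5,0,0,0,0.12, 19.5,10.9,0,0,0,0.15, 23.2,13.4,0,0,0,0.18, 28,16.9,0,0,0,0.22, 32.6,20.6,0,0,0,0.26, 32.6,20.6,0,0,0,0.26]'
```

```text
time_s: 13.8
tool_pos: [564.4, 39.1, 168.5]
orientation: [[-0.802, -0.598, -0.001], [-0.598, 0.802, -0.0], [0.001, -0.0, -1.0]]
force: [-0.2, 1.1, -5.9]
grip_width: 35.4
grasp_force: 18.0
time_s: 14.9
tool_pos: [525.7, 36.3, 168.5]
orientation: [[-0.928, -0.371, -0.0], [-0.371, 0.928, -0.001], [0.001, -0.0, -1.0]]
force: [0.4, 1.7, -4.6]
grip_width: 35.4
grasp_force: 18.0
```

```bash
python3 -m inch '[5.3,2.6,0,0,0,0.04, 11.9,6.2,0,0,0,0.09, 18.3,10,0,0,0,0.14, 24.4,14.2,0,0,0,0.19, 30.3,18.7,0,0,0,0.24, 36,23.5,0,0,0,0.29, 41.5,28.6,0,0,0,0.34, 46.7,33.9,0,0,0,0.39, 51.6,39.6,0,0,0,0.44, 55.3,44.1,0,0,0,0.48, 57.1,46.6,0,0,0,0.5, 57.1,46.6,0,0,0,0.5]'; python3 -c "
from cell import *
print(get_state()['q'])"
```

```text
time_s: 16.1
tool_pos: [456.1, 58.4, 168.6]
orientation: [[-0.993, 0.117, 0.0], [0.117, 0.993, -0.0], [-0.0, -0.0, -1.0]]
force: [0.8, 1.4, -4.9]
grip_width: 35.8
grasp_force: 18.0
[ 20.07708206  18.5633514  -41.84697594 114.11112325  15.46302483
  52.86210375  53.54076932]
```

```bash
python3 -m inch '[5.3,2.6,0,0,0,0.04, 11.9,6.2,0,0,0,0.09, 18.3,10,0,0,0,0.14, 24.4,14.2,0,0,0,0.19, 30.3,18.7,0,0,0,0.24, 36,23.5,0,0,0,0.29, 41.5,28.6,0,0,0,0.34, 46.7,33.9,0,0,0,0.39, 51.6,39.6,0,0,0,0.44, 55.3,44.1,0,0,0,0.48, 57.1,46.6,0,0,0,0.5, 57.1,46.6,0,0,0,0.5]'; python3 -c "
from cell import *
print(get_state()['q'])"
```

```text
time_s: 17.3
tool_pos: [405.2, 111.3, 168.5]
orientation: [[-0.816, 0.579, 0.0], [0.579, 0.816, -0.0], [-0.0, 0.0, -1.0]]
force: [2.5, 0.8, -4.5]
grip_width: 35.7
grasp_force: 18.0
[ 10.53364201  13.90428739 -38.59225653 119.07665248  11.2069686
  50.50586992  20.23784756]
```

```bash
python3 -m inch '[0.7,0,4,0,0,0, 1.4,0,8,0,0,0, 1.7,0,11.5,0,0,0, 1.8,0,15,0,0,0, 1.6,0,18,0,0,0, 1.3,0,22,0,0,0, 0.7,0,25,0,0,0, 0.1,0,28,0,0,0, -0.8,0,31,0,0,0, -1.1,0,32,0,0,0, -1.1,0,32,0,0,0]' && python3 -m inch '[0,0,0,0,0,0, 0,0,0,0,0,0, 0,0,0,0,0,0, 0,0,0,0,0,0, 0,0,0,0,0,0, 0,0,0,0,0,0, 0,0,0,0,0,0, 0,0,0,0,0,0]' 91
```

```text
time_s: 18.4
tool_pos: [406.2, 110.9, 137.3]
orientation: [[-0.815, 0.579, 0.001], [0.579, 0.815, -0.0], [-0.001, 0.0, -1.0]]
force: [-1.7, -1.5, 18.6]
grip_width: 35.5
grasp_force: 18.0
time_s: 19.2
tool_pos: [405.9, 110.5, 136.4]
orientation: [[-0.815, 0.579, -0.0], [0.579, 0.815, -0.0], [0.0, -0.0, -1.0]]
force: [0.6, 0.6, -0.3]
grip_width: 89.9
grasp_force: 0.0
```

```bash
python3 -m inch '[0,0,-10,0,0,0, 0,0,-30,0,0,0, 0,0,-60,0,0,0, 0,0,-90,0,0,0, 0,0,-120,0,0,0, 0,0,-140,0,0,0, 0,0,-150,0,0,0, 0,0,-150,0,0,0]'
python3 - <<'E'
from cell import *; import cv2
c=capture('scene');cv2.imwrite('pics/s9.png',c['frame'])
c=capture('top');cv2.imwrite('pics/t9.png',c['frame'])
E
```

```text
time_s: 20.0
tool_pos: [406.5, 110.8, 287.7]
orientation: [[-0.815, 0.579, 0.002], [0.579, 0.815, 0.0], [-0.002, 0.002, -1.0]]
force: [0.1, -0.3, -0.1]
grip_width: 90.9
grasp_force: 0.0
```

View pics/s9.png

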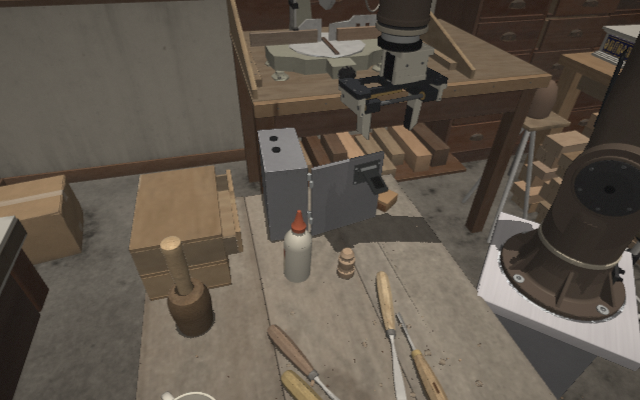

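The door stands wide open (leaf from about (310,165) to (382,215)) with the paddle hanging down at (375,180). The bottle (297,255) and finial (346,263) haven't moved, and the gripper is clear above.

```bash
python3 -c "
from cell import *
print(hand_in())"
```

```text
the job is handed in; nothing more can be done
None
```

I opened the control box and handed the job in at about 20 s. The door stands at about 77° by the arm's position, the paddle has sprung back and the gripper is clear. I eased off the stop at about 6 N above the steady lift force. The bottle and finial are where they were; the block was partly hidden in the last picture, but nothing came near it.

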